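Free the salted-in hinge pin of a sampler block

ROBOT

A 6-joint arm with a two-finger parallel gripper is mounted at the origin on the work surface. World frame = base frame: x ahead of the robot, y to its left, z up, the work surface at z = 0. Lengths are in m, angles in rad, forces in N, time in s.
With the tool pointing down it reaches from about 0.25 to 0.725 m from the base axis. Payload 4 kg.
Tool frame: the origin (TCP) lies midway between the tips of the shut fingers; the grasp point (between the pads) lies 19 mm behind it; z points along the fingers, x is the direction in which the jaws open and shut, and the axes are right-handed (so a half turn about z gives the same grasp; the last joint's range is limited). The gripper opens to 85 mm and grips with 20 to 120 N. Pads are 22 mm wide; open, the fingers measure 114 mm over their backs; the gripper's body (76 mm by 85 mm) begins 54 mm behind the grasp point. The pads swing forward as they close: fully open they stand 13 mm farther back than shut.
Start: joints at [1.111, 0.241, 0.005, 1.335, 0, 1.571], TCP at [0.222, 0.448, 0.231] pointing down, gripper open.
Joint ranges: [-2.72, 2.72], [-1.05, 1.87], [-1.09, 1.28], [-1.99, 2.15], [-1.42, 1.44], [-3.14, 3.14]. Speed limits (rad/s): [2.79, 2.79, 3.14, 3.14, 3.14, 3.14].

INTERFACE

Orientations are given as a 3x3 rotation matrix whose columns are the frame's x, y, z axes.
In Python, from cell import telemetry, eyes, robot gives the robot as it stands. The module is installed in compiled form; this text tells all that it offers.
- The arm moves only by the tool move_arm, never from a script. Its argument "commands" is a list of rows, each a list of 7 numbers: the opening, from 0 (shut) to 1 (fully open), then the shift along the tool's x, y, z in mm, then the turn, a rotation vector about the tool's x, y, z in degrees. A call has 1 to 12 rows; each row shifts and turns the pose as measured when the row begins, along the tool's axes as they then stand; what a row does not reach is not made up. A row lasts 1/8 s, in which the tool goes at most 62.5 mm and 10.7 degrees, less where a joint would pass 70% of its speed; a pose out of reach is approached as far as the arm can. A call with a gripper value outside its range is refused whole. The fingers move at their own pace and stop on an object; the grip force is fixed at half the most. Time passes only in rows, so rows that do not move let the fingers close. It gives the time, the measured TCP pose, the force and the opening at its end, in the units of the state.
- telemetry.get_obs(): the state, without advancing time (a new reading comes with each control period).
- eyes.read_camera(name): name is "scene" or "side" or "wrist"; returns a dict with "color" (420x560x3 uint8, red, green, blue), "z_map" (420x560 float32, m along the optical axis (not along the pixel's ray), 0 where there is no reading), "fx", "fy", "cx", "cy" (pixels), "D" ([k1, k2, p1, p2, k3] as OpenCV has them; the pictures are not rectified), "cam_to_world" (4x4, takes a point from camera to world coordinates); the wrist camera has in their place "T_tool_cam" (4x4, takes a point from camera to tool coordinates, whose origin is the TCP and whose axes are the tool frame's). Camera axes: x right, y down, z forward; pixel columns grow to the right and rows downward; lengths in m; the calibration is good to about 2 mm. A picture is of the moment at which its call begins: read the wrist's pose just before it.
- robot.hand_in(): hands the job in, once; it reports no verdict.
The state is a dict: "clock": time; "qpos": joint angles; "dq": joint speeds; "joint_efforts": joint torques, N m; "ee_pos": TCP position; "tool_rot": TCP orientation; "force": force on the tool from outside, world axes, zero at the start; "wrist_torque": the same for the moment, N m; "width": finger opening in m.
Only numpy, scipy, OpenCV 4.12 (cv2) and the standard library are available. Lean on these libraries where they do the work, as an engineer would, in place of code of your own. Each camera call takes 0.05 s, during which the arm holds its last target.

TASK

The hinge pin of the analyser's sampler block is seized with dried salt. Take the drip cover off the block and stand it upright on the bare bench, then work the pin out by its T handle, twisting back and forth while pulling gently, because a straight pull only yanks the block up off its stand. Put the pin in the steel tray without dropping it from a height, leave the block seated on its stand, and do not disturb the tube rack, reagent bottle or vial.

Things in the scene. Friction and masses are not known exactly. Their poses are not given: they have to be found in the camera images.
- stand: Fixed aluminium plate 130 x 120 x 12 mm (x, y, z) with two short posts. Origin at the centre of its underside, on the bench; z up; its x axis points to the side where the steel probe arm sticks out. The sampler block sits on it, centred.
- block (a joint): How far the white sampler block (90 x 70 x 46 mm, its top 58 mm above the bench) has been lifted off the stand, in m: 0 seated. It slides straight up the posts and cannot turn; only its weight and the snug posts hold it, an upward pull of about 12 N lifts it, and it sinks back when let go.
- bore (a point): Centre of the mouth of the bore in the block's top face (z up). The bore is vertical, blind, 30 mm deep, and the pin stands on its bottom at the start. The pin is seized over the first 20 mm of its rise: 20 to 35 N of rubbing against its motion, along or round, so a straight pull lifts the block; while it turns (say 1.2 rad each way) it can rise about 2.5 mm a turn with a pull well under 12 N. Loose from there on.
- pin: Steel hinge pin, 0.13 kg: round shank 16 mm thick, 50 mm long, with a T handle bar on top, 48 mm long (along the pin's x) x 12 mm thick (y) x 18 mm tall. Total length 68 mm. Origin at the centre of the shank's lower end, z along the shank towards the handle. At the start 30 mm of it is in the bore, so the handle bar is 20 to 38 mm above the block's top, under the cover.
- pin_middle (a point): Point on the pin's axis 40 mm above its lower end (z along the pin).
- pin_handle (a point): Centre of the pin's T handle bar, 59 mm above its lower end.
- cover: Grey plastic drip cover, 0.11 kg: a hood 66 x 66 x 48 mm, open below, walls 3 mm, with a grip ridge on top 42 mm long (along its x) x 14 mm thick (y) x 32 mm tall, total 80 mm. Origin at the centre of its open underside, z up. At the start it stands loose on the block's top over the pin's handle; lift it at least 45 mm straight up to clear the handle.
- cover_grip (a point): Centre of the cover's grip ridge, 64 mm above its underside.
- tray: Fixed open steel tray 170 x 150 mm (x, y), rim 28 mm high, walls and floor 4 mm. Origin at the centre of its underside on the bench.
- rack: White tube rack 90 x 150 mm (x, y), 60 mm high, 86 mm to the tops of its tubes' caps. Bystander. Origin at the centre of its underside.
- reagent: White reagent bottle 60 mm wide, 130 mm tall. Bystander. Origin at the centre of its underside.
- vial: Small amber jar 38 mm wide, 55 mm tall. Bystander. Origin at the centre of its underside.
Not all that is in view belongs to the job. Of the things that look like the tray, take the one that is farthest from the robot's base at the start.

How it is judged:
By the outcome, as a careful person would: the job done as asked, in the order asked, and still so for the second after the job is handed in, with the robot touching nothing.
It also fails if it takes over 72 s, if anything falls off the work surface, if the arm or the gripper's body presses on something with over 40 N, if the wrist force passes 120 N, or if a joint passes its speed limit or range.

## Working session

There is one attempt and no reset: what is moved stays moved. The work goes in short steps, Python scripts to look and compute and a tool call to move; the robot and the scene stay as the last step left them, time stands still between calls to the robot, and variables do not carry over. Pictures are saved under pics/ and viewed, and the job is handed in when it is done.

Besides the shell and the picture viewer there is one more tool, called after ">>>" by a JSON object that holds its "name" and its "arguments", one argument or row to a line. move_arm: Moves the arm, as the interface text tells. Its arguments: {"type":"object","properties":{"commands":{"type":"array"}},"required":["commands"]}

```bash
mkdir -p pics; cat > h.py <<'E'
import numpy as np, cv2
from cell import telemetry, eyes, robot
def snap(n,f=None):
    o=telemetry.get_obs(); c=eyes.read_camera(n)
    if n=='wrist':
        T=np.eye(4);T[:3,:3]=np.array(o['tool_rot']);T[:3,3]=o['ee_pos'];c['cam_to_world']=T@np.array(c['T_tool_cam'])
    if f: cv2.imwrite(f'pics/{f}.png',cv2.cvtColor(c['color'],cv2.COLOR_RGB2BGR))
    return c
def K(c): return np.array([[c['fx'],0,c['cx']],[0,c['fy'],c['cy']],[0,0,1.]])
def pts(c):
    h,w=c['z_map'].shape
    u,v=np.meshgrid(np.arange(w),np.arange(h))
    p=cv2.undistortPoints(np.stack([u,v],-1).reshape(-1,1,2).astype(float),K(c),np.array(c['D'],float)).reshape(h,w,2)
    z=c['z_map'][...,None]
    P=np.concatenate([p*z,z],-1); T=np.array(c['cam_to_world'])
    P=P@T[:3,:3].T+T[:3,3]; P[c['z_map']<=0]=np.nan
    return P
def ray(c,u,v,z):
    p=cv2.undistortPoints(np.array([[[u,v]]],float),K(c),np.array(c['D'],float)).reshape(2)
    T=np.array(c['cam_to_world']);d=T[:3,:3]@np.array([p[0],p[1],1]);o=T[:3,3]
    return o+d*(z-o[2])/d[2]
def st():
    o=telemetry.get_obs()
    for k in ['clock','qpos','ee_pos','tool_rot','force','wrist_torque','width']: print(k,np.round(o[k],4).tolist())
E
python3 - <<'E'
from h import *
st()
for n in ['scene','side','wrist']:
    c=snap(n,n+'0'); print(n,np.round(c['cam_to_world'],3).tolist()); P=pts(c); np.save(n+'0.npy',P)
E
```

```text
clock 0.0
qpos [1.111, 0.2414, 0.0037, 1.3352, 0.0, 1.5708]
ee_pos [0.2216, 0.4475, 0.2304]
tool_rot [[0.4438, 0.8961, -0.001], [0.8961, -0.4438, -0.0019], [-0.0021, -0.0, -1.0]]
force [0.3882, 0.074, -0.2073]
wrist_torque [-0.0017, 0.0177, 0.0499]
width 0.0856
scene [[-0.278, 0.694, -0.664, 1.202], [0.961, 0.206, -0.187, 0.185], [0.007, -0.69, -0.724, 0.86], [0.0, 0.0, 0.0, 1.0]]
side [[0.976, -0.163, 0.145, 0.283], [-0.218, -0.726, 0.652, -0.849], [-0.001, -0.668, -0.744, 1.093], [0.0, 0.0, 0.0, 1.0]]
wrist [[0.444, 0.847, 0.292, 0.146], [0.896, -0.419, -0.146, 0.485], [-0.001, 0.326, -0.945, 0.373], [0.0, 0.0, 0.0, 1.0]]
```

View pics/scene0.png

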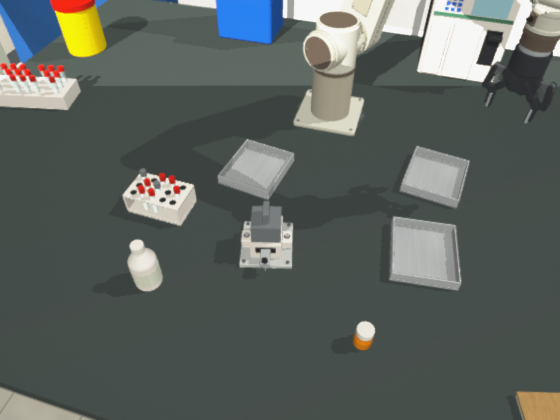

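View pics/side0.png

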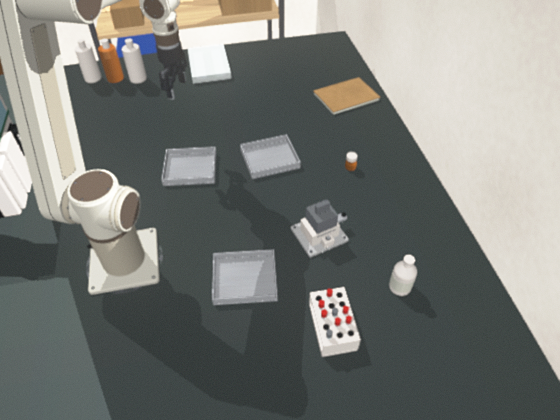

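View pics/wrist0.png

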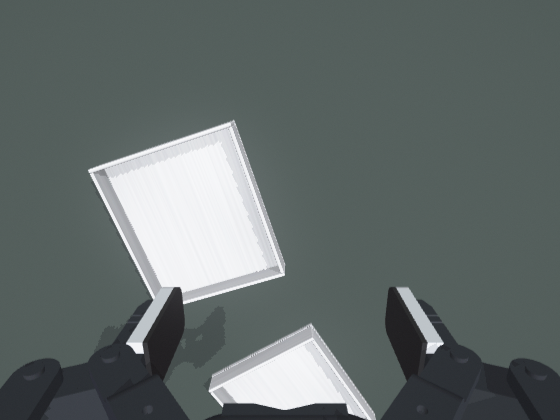

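The scene view shows the block with its cover at (266,235), trays at (257,168), (435,176) and (425,253), the rack at (160,195), the bottle at (145,268) and the vial at (364,335). Next I'll measure these.

```bash
python3 - <<'E'
import numpy as np,cv2
from h import *
c=snap('scene');P=pts(c)
for u,v,n in [(257,168,'tA'),(435,176,'tB'),(425,253,'tC'),(160,195,'rack'),(145,268,'bot'),(364,335,'vial'),(266,205,'grip'),(266,215,'cov')]:
    print(n,np.round(P[v,u],3))
s=snap('side');Q=pts(s)
def rep(A,nm):
    # blobs above bench
    m=(A[...,2]>0.008)&(A[...,2]<0.2)&(A[...,0]>0.2)&(A[...,0]<0.8)&(abs(A[...,1])<0.6)
    n,l,stt,ce=cv2.connectedComponentsWithStats(m.astype(np.uint8))
    for i in range(1,n):
        if stt[i,4]<60: continue
        p=A[l==i]; r=cv2.minAreaRect(p[:,:2].astype(np.float32)*1000)
        print(nm,stt[i].tolist(),'rect',np.round(r[0]),np.round(r[1]),round(r[2],1),'zmax',p[:,2].max().round(3))
rep(P,'scene');rep(Q,'side')
# cover levels
def lev(A,lo,hi,nm):
    m=(A[...,2]>lo)&(A[...,2]<hi)&(np.hypot(A[...,0]-G[0],A[...,1]-G[1])<0.07)
    p=A[m]; r=cv2.minAreaRect(p[:,:2].astype(np.float32)*1000)
    print(nm,lo,hi,m.sum(),np.round(r[0],1),np.round(r[1],1),round(r[2],1))
G=P[205,266]
for A,nm in((P,'sc'),(Q,'si')):
    print(np.nanmax(A[np.hypot(A[...,0]-G[0],A[...,1]-G[1])<.06][:,2]))
    lev(A,.132,.15,nm);lev(A,.10,.11,nm);lev(A,.005,.02,nm)
for n,cc,(u,v) in(('sc',c,(266,235)),('si',s,(322,225))):
    im=cv2.cvtColor(cc['color'],cv2.COLOR_RGB2BGR)[v-50:v+50,u-60:u+60]
    cv2.imwrite(f'pics/z_{n}.png',cv2.resize(im,None,fx=6,fy=6,interpolation=cv2.INTER_CUBIC))
E
```

```text
tA [ 0.321 -0.138  0.003]
tB [0.213 0.342 0.004]
tC [0.491 0.334 0.006]
rack [ 0.543 -0.311  0.063]
bot [ 0.759 -0.233  0.083]
vial [0.764 0.226 0.054]
grip [ 0.568 -0.03   0.139]
cov [ 0.591 -0.023  0.134]
scene [218, 139, 76, 59, 991] rect [ 330. -134.] [153. 177.] 80.9 zmax 0.032
scene [401, 162, 65, 44, 501] rect [249. 336.] [148. 118.] 81.3 zmax 0.033
scene [122, 168, 74, 56, 2634] rect [ 525. -328.] [155.  93.] 88.2 zmax 0.09
scene [239, 200, 54, 70, 2775] rect [581. -28.] [154. 121.] 15.2 zmax 0.141
scene [390, 216, 71, 73, 1269] rect [494. 328.] [174. 150.] 5.7 zmax 0.033
scene [127, 239, 35, 52, 1227] rect [ 745. -249.] [49. 60.] 37.2 zmax 0.135
scene [354, 321, 21, 29, 461] rect [752. 227.] [37. 36.] 37.6 zmax 0.06
scene [516, 391, 44, 25, 762] rect [784. 558.] [39. 79.] 7.7 zmax 0.021
side [323, 98, 17, 15, 144] rect [778. 558.] [45. 82.] 1.1 zmax 0.023
side [240, 135, 61, 43, 624] rect [489. 326.] [172. 162.] 5.8 zmax 0.034
side [183, 147, 34, 37, 346] rect [246. 335.] [161. 115.] 81.2 zmax 0.033
side [345, 152, 12, 18, 171] rect [746. 224.] [40. 37.] 51.6 zmax 0.061
side [291, 200, 58, 56, 1912] rect [576. -28.] [153. 124.] 14.7 zmax 0.146
side [211, 249, 66, 55, 850] rect [ 323. -135.] [155. 176.] 81.6 zmax 0.036
side [389, 255, 28, 40, 784] rect [ 729. -260.] [50. 61.] 57.2 zmax 0.136
side [309, 287, 51, 69, 2495] rect [ 522. -327.] [153.  91.] 87.8 zmax 0.091
0.1411806761342076
sc 0.132 0.15 102 [573.9 -29.4] [42.8 13.7] 14.0
sc 0.1 0.11 599 [573.3 -29.7] [69.4 65.6] 14.3
sc 0.005 0.02 559 [571.7 -29.6] [130.6 119.4] 11.7
0.14597769943872807
si 0.132 0.15 74 [568.9 -29.2] [43.8 16.4] 15.0
si 0.1 0.11 293 [568.9 -29.5] [68.6 70.8] 16.7
si 0.005 0.02 421 [558.6 -50.5] [ 94.4 139.3] 65.7
```

View pics/z_sc.png

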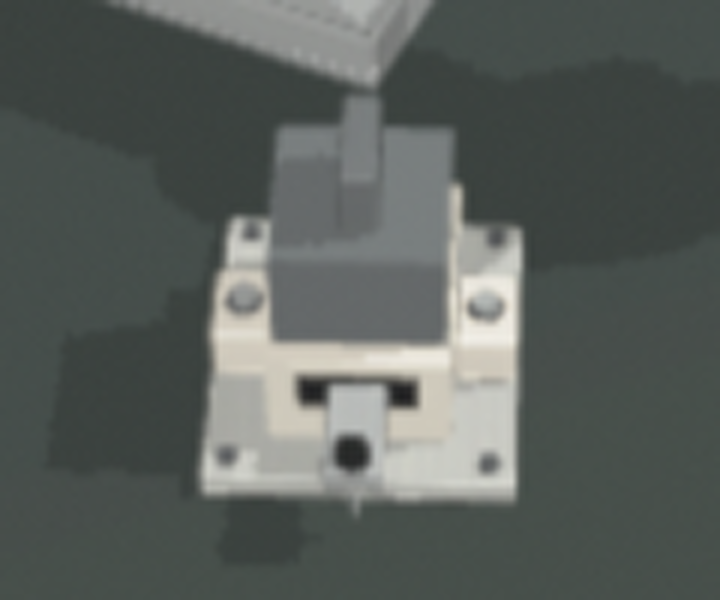

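View pics/z_si.png

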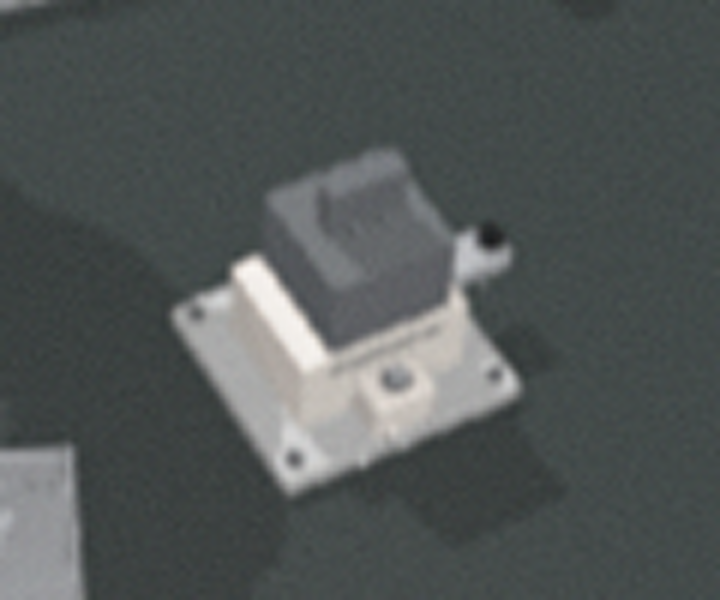

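The three trays measure as C (0.49,0.33), B (0.25,0.34) and A (0.33,-0.13). C is farthest from the base, so it is the target. The cover is at about (0.571,-0.029) with yaw about 14.5°. I'm moving above it now.

>>> {"name": "move_arm", "arguments": {
  "commands": [
    [1,-27.2,52.5,0,0,0,0],
    [1,-27.2,52.5,0,0,0,0],
    [1,-27.2,52.5,0,0,0,0],
    [1,-27.2,52.5,0,0,0,0],
    [1,-27.2,52.5,0,0,0,0],
    [1,-27.2,52.5,0,0,0,0],
    [1,-27.2,52.5,0,0,0,0],
    [1,-27.2,52.5,0,0,0,0],
    [1,-27.2,52.5,0,0,0,0],
    [1,0,0,0,0,0,-10.5],
    [1,0,0,0,0,0,-10.5],
    [1,0,0,0,0,0,-10.5]
  ]
}}

```text
clock: 1.75
ee_pos: [0.5484, 0.0059, 0.2286]
tool_rot: [[-0.109, 0.994, 0.001], [0.994, 0.109, 0.001], [0.001, 0.001, -1.0]]
force: [-0.3, 0.6, -0.3]
width: 0.0853
```

```bash
cat >> h.py <<'E'
def to(p,yaw=None,o=None):
    "tool-frame shift (mm) and turn (deg) from here to TCP p, tool x at world yaw deg, tool down"
    o=o or telemetry.get_obs(); R=np.array(o['tool_rot']); d=R.T@(np.array(p)-o['ee_pos'])*1000
    r=None
    if yaw is not None:
        a=np.radians(yaw); Rt=np.array([[np.cos(a),np.sin(a),0],[np.sin(a),-np.cos(a),0],[0,0,-1]])
        r=np.degrees(cv2.Rodrigues(R.T@Rt)[0]).ravel().round(2)
    print('at',np.round(o['ee_pos'],4),'yaw',np.degrees(np.arctan2(R[1,0],R[0,0])).round(2),'shift',d.round(1),'turn',r,'F',np.round(o['force'],1),'w',round(o['width'],4),'t',o['clock'])
E
python3 - <<'E'
from h import *
to([.571,-.029,.11],104.5)
c=snap('wrist','w1');P=pts(c)
def lev(A,lo,hi):
    m=(A[...,2]>lo)&(A[...,2]<hi)&(np.hypot(A[...,0]-.571,A[...,1]+.029)<0.08)
    p=A[m]; r=cv2.minAreaRect(p[:,:2].astype(np.float32)*1000)
    print(lo,hi,m.sum(),np.round(r[0],1),np.round(r[1],1),round(r[2],1), np.median(p[:,2]))
lev(P,.134,.145);lev(P,.1,.112);lev(P,.05,.062);lev(P,.008,.016)
E
```

```text
at [0.5484 0.0059 0.2286] yaw 96.26 shift [-37.3  18.6 118.6] turn [ 0.06 -0.06 -8.24] F [-0.3  0.6 -0.3] w 0.0853 t 1.75
0.134 0.145 1092 [570.9 -29.7] [42.5 14.2] 14.8 0.13806929510231758
0.1 0.112 5141 [571.1 -29.9] [66.9 66.5] 14.8 0.10623977645267046
0.05 0.062 1855 [586.  -24.5] [128.3  70.3] 15.6 0.05814634594898083
0.008 0.016 4136 [568.4 -30.5] [129.7 120.2] 14.4 0.01225751370775513
```

View pics/w1.png

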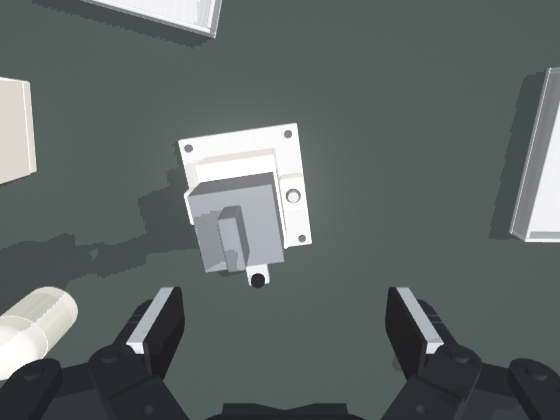

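The wrist view puts the cover at (571,-30) mm with yaw 14.8°, and the ridge at about (230,238). Aligning, descending and gripping next.

>>> {"name": "move_arm", "arguments": {
  "commands": [
    [1,-37.9,18.6,0,0,0,0],
    [1,0,0,20,0,0,-8.5],
    [1,0,0,40,0,0,0],
    [1,0,0,30,0,0,0]
  ]
}}

```text
clock: 2.3
ee_pos: [0.5745, -0.0304, 0.1392]
tool_rot: [[-0.254, 0.967, 0.008], [0.967, 0.254, 0.001], [-0.001, 0.008, -1.0]]
force: [-0.2, 0.3, -0.2]
width: 0.0854
```

```bash
python3 - <<'E'
from h import *
to([.571,-.0298,.112],104.8)
E
```

```text
at [ 0.5745 -0.0304  0.1392] yaw 104.7 shift [ 1.5 -3.5 27.1] turn [ 0.46  0.07 -0.1 ] F [-0.2  0.3 -0.2] w 0.0854 t 2.3
```

>>> {"name": "move_arm", "arguments": {
  "commands": [
    [1,1.5,-3.5,14,0.5,0,0],
    [1,0,0,13,0,0,0],
    [0,0,0,0,0,0,0],
    [0,0,0,0,0,0,0],
    [0,0,0,0,0,0,0],
    [0,0,0,0,0,0,0]
  ]
}}

```text
clock: 3.05
ee_pos: [0.5712, -0.0295, 0.1121]
tool_rot: [[-0.25, 0.968, 0.0], [0.968, 0.25, -0.002], [-0.002, -0.0, -1.0]]
force: [0.0, -0.8, 3.8]
width: 0.0127
```

>>> {"name": "move_arm", "arguments": {
  "commands": [
    [0,0,0,-15,0,0,0],
    [0,0,0,-25,0,0,0],
    [0,0,0,-30,0,0,0],
    [0,0,0,-5,0,0,0]
  ]
}}

```text
clock: 3.55
ee_pos: [0.5713, -0.0294, 0.1919]
tool_rot: [[-0.25, 0.968, 0.001], [0.968, 0.25, -0.002], [-0.002, 0.001, -1.0]]
force: [0.9, 0.6, -1.6]
width: 0.0133
```

```bash
python3 - <<'E'
from h import *
to([.400,.100,.112-.058],104.8)
c=snap('scene','s2')
im=cv2.imread('pics/s2.png')[130:300,180:360]; cv2.imwrite('pics/s2z.png',cv2.resize(im,None,fx=4,fy=3.5))
E
```

```text
at [ 0.5713 -0.0294  0.1919] yaw 104.47 shift [ 168.4 -133.6  137.5] turn [ 0.05  0.11 -0.33] F [ 0.9  0.6 -1.6] w 0.0133 t 3.55
```

View pics/s2z.png

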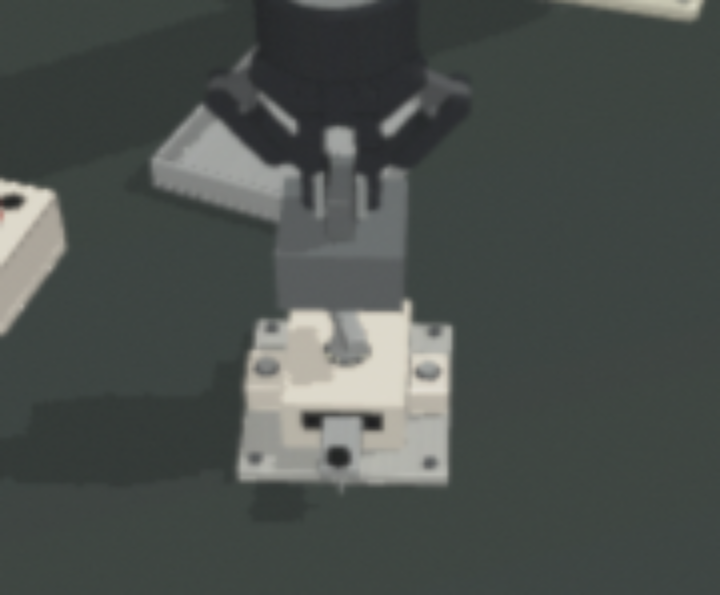

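The picture shows the cover hanging clear at about (340,240), with the pin's handle exposed at (345,330) and the block still seated. Setting the cover down at (0.40,0.10).

>>> {"name": "move_arm", "arguments": {
  "commands": [
    [0,42,-33.5,0,0,0,0],
    [0,42,-33.5,0,0,0,0],
    [0,42,-33.5,0,0,0,0],
    [0,42,-33.5,20,0,0,0],
    [0,0,0,45,0,0,0],
    [0,0,0,35,0,0,0],
    [0,0,0,15,0,0,0],
    [0,0,0,8,0,0,0]
  ]
}}

```text
clock: 4.6
ee_pos: [0.3888, 0.1027, 0.0586]
tool_rot: [[-0.251, 0.968, -0.007], [0.968, 0.251, -0.002], [0.0, -0.007, -1.0]]
force: [-0.5, -0.1, -0.9]
width: 0.013
```

```bash
python3 - <<'E'
from h import *
to([.400,.100,.112-.058],104.8)
E
```

```text
at [0.3888 0.1027 0.0586] yaw 104.52 shift [-5.4 10.2  4.5] turn [-0.43 -0.02 -0.28] F [-0.5 -0.1 -0.9] w 0.013 t 4.6
```

>>> {"name": "move_arm", "arguments": {
  "commands": [
    [0,0,0,3,-0.4,0,0],
    [0,0,0,2,0,0,0]
  ]
}}

```text
clock: 4.85
ee_pos: [0.3882, 0.1025, 0.054]
tool_rot: [[-0.25, 0.968, -0.002], [0.968, 0.25, -0.0], [0.0, -0.002, -1.0]]
force: [-8.6, -2.0, 27.6]
width: 0.0129
```

>>> {"name": "move_arm", "arguments": {
  "commands": [
    [0,0,0,-1,0,0,0],
    [0.6,0,0,0,0,0,0],
    [0.6,0,0,0,0,0,0],
    [1,0,0,-8,0,0,0],
    [1,0,0,-45,0,0,0],
    [1,0,0,-60,0,0,0],
    [1,0,0,-50,0,0,0]
  ]
}}

```text
clock: 5.72
ee_pos: [0.3867, 0.1018, 0.222]
tool_rot: [[-0.25, 0.968, -0.006], [0.968, 0.25, -0.001], [0.0, -0.006, -1.0]]
force: [-0.3, 0.6, -0.1]
width: 0.0855
```

```bash
python3 - <<'E'
from h import *
c=snap('scene','s3');P=pts(c);q=snap('side');Q=pts(q)
to([.571,-.03,.22],104.8)
G=(.571,-.03)
for A in (P,Q):
  for lo,hi in((.0775,.105),(.05,.063)):
    m=(A[...,2]>lo)&(A[...,2]<hi)&(np.hypot(A[...,0]-G[0],A[...,1]-G[1])<0.07)
    p=A[m]; r=cv2.minAreaRect(p[:,:2].astype(np.float32)*1000)
    print(lo,hi,m.sum(),np.round(r[0],1),np.round(r[1],1),round(r[2],1),np.round(np.percentile(p[:,2],[5,50,95]),4))
  m=(A[...,2]>.02)&(np.hypot(A[...,0]-.388,A[...,1]-.1025)<0.06)&(A[...,2]<.1); p=A[m]
  print('cover',np.round(cv2.minAreaRect(p[:,:2].astype(np.float32)*1000),1) if 0 else cv2.minAreaRect(p[:,:2].astype(np.float32)*1000), p[:,2].max())
im=cv2.imread('pics/s3.png')[130:300,180:360]; cv2.imwrite('pics/s3z.png',cv2.resize(im,None,fx=4,fy=3.5))
E
```

```text
at [0.3903 0.1027 0.2255] yaw 104.47 shift [-173.6  141.8    6.1] turn [ 0.28 -0.02 -0.33] F [ 0.6 -0.2 -0.8] w 0.0853 t 5.825
0.0775 0.105 134 [571.  -30.5] [49.4 13.7] 34.7 [0.0816 0.0954 0.0986]
0.05 0.063 890 [579.8 -27.6] [114.5  70.6] 14.1 [0.0524 0.0583 0.0607]
cover ((391.0727844238281, 102.40241241455078), (71.08988189697266, 66.79309844970703), 14.701227188110352) 0.08392742999311309
0.0775 0.105 105 [566.3 -31.9] [48.7 15.2] 38.3 [0.0821 0.0951 0.0997]
0.05 0.063 537 [578.7 -21.8] [120.8  85.2] 13.3 [0.0519 0.0591 0.0622]
cover ((386.89300537109375, 100.65583801269531), (70.36471557617188, 69.2846908569336), 12.794395446777344) 0.08402050906647918
```

View pics/s3z.png

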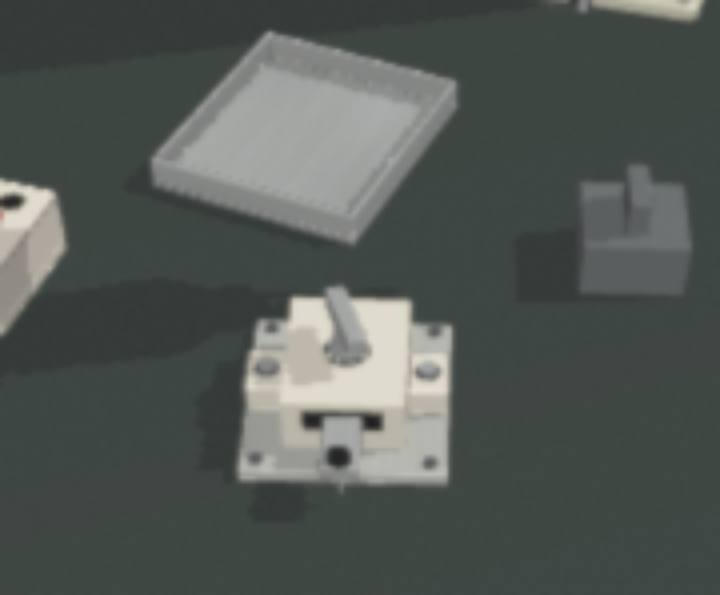

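>>> {"name": "move_arm", "arguments": {
  "commands": [
    [1,-43,35,0,0,0,0],
    [1,-43,35,0,0,0,0],
    [1,-43,35,0,0,0,0],
    [1,-22,17,0,0,0,0],
    [1,0,0,0,0,0,-10.5],
    [1,0,0,0,0,0,-10.5]
  ]
}}

```text
clock: 6.58
ee_pos: [0.5504, -0.0163, 0.2243]
tool_rot: [[-0.591, 0.807, 0.004], [0.807, 0.591, 0.003], [0.0, 0.005, -1.0]]
force: [0.3, 0.4, 0.6]
width: 0.0856
```

```bash
python3 - <<'E'
from h import *
c=snap('wrist','w4');P=pts(c);G=(.571,-.03)
for lo,hi in((.09,.105),(.05,.063),(.008,.016)):
    m=(P[...,2]>lo)&(P[...,2]<hi)&(np.hypot(P[...,0]-G[0],P[...,1]-G[1])<0.09)
    p=P[m]; r=cv2.minAreaRect(p[:,:2].astype(np.float32)*1000)
    print(lo,hi,m.sum(),np.round(r[0],1),np.round(r[1],1),round(r[2],1),np.round(np.percentile(p[:,2],[5,50,95]),4))
to([.571,-.03,.07],126)
E
```

```text
0.09 0.105 867 [567.8 -30.5] [47.4 11.9] 34.5 [0.0938 0.0961 0.0973]
0.05 0.063 6705 [588.7 -25.3] [132.4  70.7] 14.5 [0.0567 0.0583 0.0595]
0.008 0.016 5054 [568.5 -30.3] [130.1 120. ] 14.3 [0.0109 0.0123 0.014 ]
at [ 0.5503 -0.0162  0.2242] yaw 126.46 shift [-23.4   7.7 154.3] turn [ 0.29 -0.    0.46] F [-0.7  0.4  0.4] w 0.0853 t 6.625
```

View pics/w4.png

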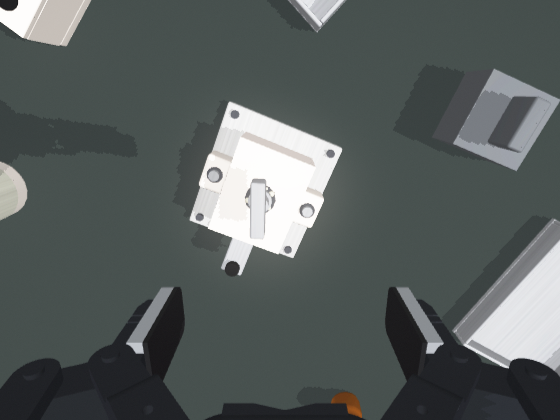

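The wrist view shows the handle bar upright at (258,208) on the block, centred at (568,-30.5) with yaw 34.5°. Aligning and descending on it.

>>> {"name": "move_arm", "arguments": {
  "commands": [
    [1,-22,6,20,0.3,0,1.9],
    [1,0,0,50,0,0,0],
    [1,0,0,50,0,0,0],
    [1,0,0,15,0,0,0],
    [1,0,0,0,0,0,0]
  ]
}}

```text
clock: 7.25
ee_pos: [0.568, -0.0304, 0.0843]
tool_rot: [[-0.556, 0.831, -0.001], [0.831, 0.556, -0.0], [0.001, -0.001, -1.0]]
force: [-0.2, -0.6, 0.5]
width: 0.0852
```

```bash
python3 - <<'E'
from h import *
to([.5683,-.0304,.068],124.6)
E
```

```text
at [ 0.568  -0.0304  0.0843] yaw 123.8 shift [-0.2  0.3 16.3] turn [-0.06 -0.04 -0.8 ] F [-0.2 -0.6  0.5] w 0.0852 t 7.25
```

>>> {"name": "move_arm", "arguments": {
  "commands": [
    [1,0,0,16,0,0,-0.8],
    [0,0,0,0,0,0,0],
    [0,0,0,0,0,0,0],
    [0,0,0,0,0,0,0],
    [0,0,0,0,0,0,0],
    [0,0,0,0,0,0,0]
  ]
}}

```text
clock: 8.0
ee_pos: [0.57, -0.0301, 0.0707]
tool_rot: [[-0.567, 0.824, 0.004], [0.824, 0.567, 0.0], [-0.002, 0.004, -1.0]]
force: [0.4, 0.5, -2.4]
width: 0.012
```

```bash
python3 - <<'E'
from h import *
st()
E
```

```text
clock 8.0
qpos [-0.053, 0.491, -0.066, 1.0096, 0.0004, -0.6561]
ee_pos [0.57, -0.0301, 0.0707]
tool_rot [[-0.5671, 0.8236, 0.0043], [0.8236, 0.5671, 0.0002], [-0.0023, 0.0036, -1.0]]
force [0.3531, 0.5127, -2.3594]
wrist_torque [0.1528, 0.0842, -0.0506]
width 0.012
```

>>> {"name": "move_arm", "arguments": {
  "commands": [
    [0,0,0,-0.3,0,0,10],
    [0,0,0,-0.3,0,0,10],
    [0,0,0,-0.3,0,0,10]
  ]
}}

```text
clock: 8.38
ee_pos: [0.5695, -0.0302, 0.0708]
tool_rot: [[-0.064, 0.998, 0.003], [0.998, 0.064, -0.001], [-0.001, 0.003, -1.0]]
force: [-0.4, -0.9, -1.8]
width: 0.0124
```

```bash
python3 - <<'E'
from h import *
st()
E
```

```text
clock 8.375
qpos [-0.0529, 0.4909, -0.0659, 1.0108, -0.0004, -0.1173]
ee_pos [0.5695, -0.0302, 0.0708]
tool_rot [[-0.0644, 0.9979, 0.0031], [0.9979, 0.0644, -0.0005], [-0.0007, 0.0031, -1.0]]
force [-0.38, -0.8706, -1.8072]
wrist_torque [-0.1471, -0.0041, 0.1953]
width 0.0124
```

>>> {"name": "move_arm", "arguments": {
  "commands": [
    [0,0,0,-0.8,0,0,10.5],
    [0,0,0,-0.8,0,0,10.5],
    [0,0,0,-0.8,0,0,10.5],
    [0,0,0,-0.8,0,0,10.5]
  ]
}}

```text
clock: 8.88
ee_pos: [0.5685, -0.0314, 0.0713]
tool_rot: [[0.633, 0.774, -0.0], [0.774, -0.633, -0.003], [-0.003, 0.002, -1.0]]
force: [0.9, -1.1, -3.2]
width: 0.0122
```

```bash
python3 - <<'E'
from h import *
st()
E
```

```text
clock 8.875
qpos [-0.0534, 0.4908, -0.0645, 1.0154, -0.0032, 0.6325]
ee_pos [0.5685, -0.0314, 0.0713]
tool_rot [[0.6334, 0.7738, -0.0001], [0.7738, -0.6334, -0.0032], [-0.0026, 0.002, -1.0]]
force [0.8654, -1.149, -3.2197]
wrist_torque [-0.081, -0.31, 0.1759]
width 0.0122
```

>>> {"name": "move_arm", "arguments": {
  "commands": [
    [0,0,0,-1,0,0,-10.6],
    [0,0,0,-1,0,0,-10.6],
    [0,0,0,-1,0,0,-10.6],
    [0,0,0,-1,0,0,-10.6],
    [0,0,0,-1,0,0,-10.6],
    [0,0,0,-1,0,0,-10.6],
    [0,0,0,-1,0,0,-10.6],
    [0,0,0,-1,0,0,-10.6],
    [0,0,0,-1,0,0,-10.6],
    [0,0,0,-1,0,0,-10.6],
    [0,0,0,-1,0,0,-10.6]
  ]
}}

```text
clock: 10.25
ee_pos: [0.568, -0.0293, 0.0731]
tool_rot: [[-0.982, 0.19, -0.006], [0.19, 0.982, 0.002], [0.006, 0.001, -1.0]]
force: [1.0, 0.2, -4.8]
width: 0.0124
```

```bash
python3 - <<'E'
from h import *
st()
E
```

```text
clock 10.25
qpos [-0.0526, 0.4922, -0.0568, 1.0278, 0.002, -1.4322]
ee_pos [0.568, -0.0293, 0.0731]
tool_rot [[-0.9818, 0.1901, -0.0059], [0.19, 0.9818, 0.0023], [0.0062, 0.0011, -1.0]]
force [1.0047, 0.238, -4.8158]
wrist_torque [0.0851, -0.3489, -0.1597]
width 0.0124
```

>>> {"name": "move_arm", "arguments": {
  "commands": [
    [0,0,0,-1.2,0,0,10.6],
    [0,0,0,-1.2,0,0,10.6],
    [0,0,0,-1.2,0,0,10.6],
    [0,0,0,-1.2,0,0,10.6],
    [0,0,0,-1.2,0,0,10.6],
    [0,0,0,-1.2,0,0,10.6],
    [0,0,0,-1.2,0,0,10.6],
    [0,0,0,-1.2,0,0,10.6],
    [0,0,0,-1.2,0,0,10.6],
    [0,0,0,-1.2,0,0,10.6],
    [0,0,0,-1.2,0,0,10.6],
    [0,0,0,-1.2,0,0,10.6]
  ]
}}

```text
clock: 11.75
ee_pos: [0.5684, -0.0313, 0.0757]
tool_rot: [[0.767, 0.642, -0.012], [0.642, -0.767, -0.002], [-0.011, -0.006, -1.0]]
force: [1.6, -0.9, -4.7]
width: 0.0127
```

```bash
python3 - <<'E'
from h import *
st()
c=snap('scene','s5');P=pts(c)
m=(P[...,2]>.05)&(P[...,2]<.066)&(np.hypot(P[...,0]-.5685,P[...,1]+.03)<.075)
print(m.sum(),np.percentile(P[m][:,2],[25,50,75]))
im=cv2.imread('pics/s5.png')[180:290,210:330]; cv2.imwrite('pics/s5z.png',cv2.resize(im,None,fx=5,fy=5))
E
```

```text
clock 11.75
qpos [-0.0533, 0.4945, -0.0454, 1.0424, -0.0031, 0.8204]
ee_pos [0.5684, -0.0313, 0.0757]
tool_rot [[0.7666, 0.642, -0.0117], [0.642, -0.7667, -0.0025], [-0.0106, -0.0056, -0.9999]]
force [1.5597, -0.8503, -4.6807]
wrist_torque [-0.0834, -0.3029, 0.1992]
width 0.0127
761 [0.05707193 0.05835001 0.0594157 ]
```

View pics/s5z.png

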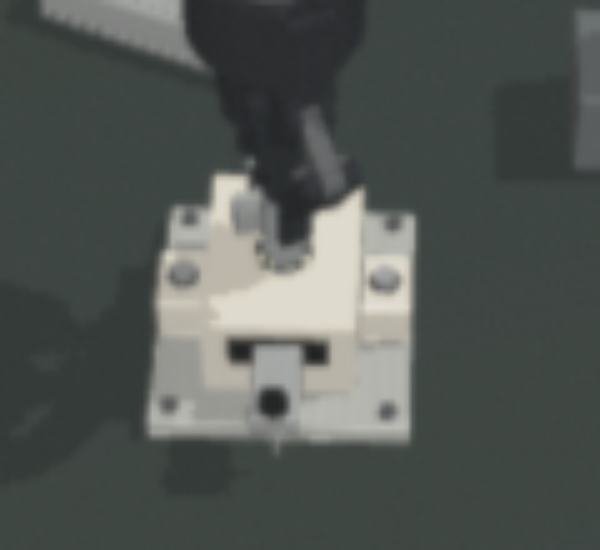

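The block's top still reads 58.3 mm, so it is seated, and the pin is rising. I'll keep twisting.

>>> {"name": "move_arm", "arguments": {
  "commands": [
    [0,0,0,-1.3,-0.3,0.5,-10.6],
    [0,0,0,-1.3,0,0,-10.6],
    [0,0,0,-1.3,0,0,-10.6],
    [0,0,0,-1.3,0,0,-10.6],
    [0,0,0,-1.3,0,0,-10.6],
    [0,0,0,-1.3,0,0,-10.6],
    [0,0,0,-1.3,0,0,-10.6],
    [0,0,0,-1.3,0,0,-10.6],
    [0,0,0,-1.3,0,0,-10.6],
    [0,0,0,-1.3,0,0,-10.6],
    [0,0,0,-1.3,0,0,-10.6],
    [0,0,0,-1.3,0,0,-10.6]
  ]
}}

```text
clock: 13.3
ee_pos: [0.5681, -0.0297, 0.0792]
tool_rot: [[-0.982, 0.191, -0.008], [0.191, 0.982, 0.005], [0.009, 0.003, -1.0]]
force: [1.5, 0.4, -6.8]
width: 0.012
```

```bash
python3 - <<'E'
from h import *
st(); to([.5685,-.0303,.1],124)
E
```

```text
clock 13.3
qpos [-0.0546, 0.4883, -0.0455, 1.0458, 0.0043, -1.433]
ee_pos [0.5681, -0.0297, 0.0792]
tool_rot [[-0.9815, 0.1913, -0.0085], [0.1912, 0.9815, 0.0048], [0.0093, 0.0031, -1.0]]
force [1.5244, 0.3722, -6.7689]
wrist_torque [0.1187, -0.4492, -0.1775]
width 0.012
at [ 0.5681 -0.0297  0.0792] yaw 168.98 shift [ -0.3  -0.4 -20.8] turn [-4.000e-02 -5.700e-01  4.497e+01] F [ 1.5  0.4 -6.8] w 0.012 t 13.3
```

>>> {"name": "move_arm", "arguments": {
  "commands": [
    [0,0,0,-1.3,0.2,-0.5,10.6],
    [0,0,0,-1.3,0,0,10.6],
    [0,0,0,-1.3,0,0,10.6],
    [0,0,0,-1.3,0,0,10.6],
    [0,0,0,-1.3,0,0,10.6],
    [0,0,0,-1.3,0,0,10.6],
    [0,0,0,-1.3,0,0,10.6],
    [0,0,0,-1.3,0,0,10.6],
    [0,0,0,-1.3,0,0,10.6],
    [0,0,0,-1.3,0,0,10.6],
    [0,0,0,-1.3,0,0,10.6],
    [0,0,0,-1.3,0,0,10.6]
  ]
}}

```text
clock: 14.8
ee_pos: [0.5679, -0.0307, 0.083]
tool_rot: [[0.764, 0.645, -0.008], [0.645, -0.764, -0.004], [-0.008, -0.002, -1.0]]
force: [2.2, -0.6, -7.3]
width: 0.012
```

```bash
python3 - <<'E'
from h import *
st(); to([.5685,-.0303,.1],124)
c=snap('scene','s6');P=pts(c)
m=(P[...,2]>.05)&(P[...,2]<.066)&(np.hypot(P[...,0]-.5685,P[...,1]+.03)<.075)
print(m.sum(),np.percentile(P[m][:,2],[25,50,75]))
im=cv2.imread('pics/s6.png')[180:290,210:330]; cv2.imwrite('pics/s6z.png',cv2.resize(im,None,fx=5,fy=5))
E
```

```text
clock 14.8
qpos [-0.0518, 0.4835, -0.0423, 1.0527, -0.0041, 0.8179]
ee_pos [0.5679, -0.0307, 0.083]
tool_rot [[0.7641, 0.645, -0.0079], [0.645, -0.7642, -0.0037], [-0.0084, -0.0023, -1.0]]
force [2.2133, -0.5981, -7.3356]
wrist_torque [-0.0729, -0.5056, 0.1027]
width 0.012
at [ 0.5679 -0.0307  0.083 ] yaw 40.17 shift [  0.6   0.  -17. ] turn [ -0.46   0.3  -83.83] F [ 2.2 -0.6 -7.3] w 0.012 t 14.8
804 [0.05714204 0.05841036 0.0594471 ]
```

View pics/s6z.png

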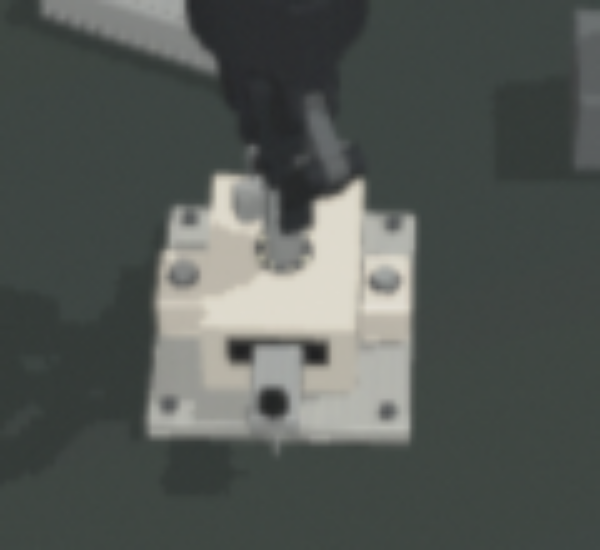

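The picture shows the block seated and more shank between the gripper and the block top, around (285,215). Continuing.

>>> {"name": "move_arm", "arguments": {
  "commands": [
    [0,0,0,-1.2,-0.3,0.3,-10.6],
    [0,0,0,-1.2,0,0,-10.6],
    [0,0,0,-1.2,0,0,-10.6],
    [0,0,0,-1.2,0,0,-10.6],
    [0,0,0,-1.2,0,0,-10.6],
    [0,0,0,-1.2,0,0,-10.6],
    [0,0,0,-1.2,0,0,-10.6],
    [0,0,0,-1.2,0,0,-10.6],
    [0,0,0,-1.2,0,0,-10.6],
    [0,0,0,-1.2,0,0,-10.6],
    [0,0,0,-1.2,0,0,-10.6],
    [0,0,0,-1.2,0,0,-10.6]
  ]
}}

```text
clock: 16.35
ee_pos: [0.5677, -0.0296, 0.0874]
tool_rot: [[-0.983, 0.185, -0.006], [0.185, 0.983, 0.0], [0.006, -0.001, -1.0]]
force: [3.0, 0.5, -6.7]
width: 0.0125
```

```bash
python3 - <<'E'
from h import *
st(); to([.5685,-.0303,.1],124)
E
```

```text
clock 16.35
qpos [-0.0519, 0.4776, -0.0396, 1.0597, -0.0002, -1.4363]
ee_pos [0.5677, -0.0296, 0.0874]
tool_rot [[-0.9827, 0.1853, -0.0061], [0.1853, 0.9827, 0.0001], [0.006, -0.001, -1.0]]
force [2.9536, 0.4976, -6.7062]
wrist_torque [0.0693, -0.5374, -0.1097]
width 0.0125
at [ 0.5677 -0.0296  0.0874] yaw 169.32 shift [ -0.9  -0.6 -12.6] turn [-0.19 -0.3  45.32] F [ 3.   0.5 -6.7] w 0.0125 t 16.35
```

>>> {"name": "move_arm", "arguments": {
  "commands": [
    [0,-0.5,0,-1.2,-0.2,-0.3,10.6],
    [0,0,0,-1.2,0,0,10.6],
    [0,0,0,-1.2,0,0,10.6],
    [0,0,0,-1.2,0,0,10.6],
    [0,0,0,-1.2,0,0,10.6],
    [0,0,0,-1.2,0,0,10.6],
    [0,0,0,-1.2,0,0,10.6],
    [0,0,0,-1.2,0,0,10.6],
    [0,0,0,-1.2,0,0,10.6],
    [0,0,0,-1.2,0,0,10.6],
    [0,0,0,-1.2,0,0,10.6],
    [0,0,0,-1.2,0,0,10.6]
  ]
}}

```text
clock: 17.85
ee_pos: [0.5676, -0.0312, 0.0923]
tool_rot: [[0.749, 0.662, -0.006], [0.662, -0.749, -0.001], [-0.005, -0.003, -1.0]]
force: [0.8, 0.3, -0.8]
width: 0.012
```

```bash
python3 - <<'E'
from h import *
st(); to([.5685,-.0303,.1],40)
E
```

```text
clock 17.85
qpos [-0.0542, 0.4731, -0.0328, 1.0712, -0.0014, 0.7927]
ee_pos [0.5676, -0.0312, 0.0923]
tool_rot [[0.7492, 0.6624, -0.0064], [0.6624, -0.7492, -0.0011], [-0.0055, -0.0034, -1.0]]
force [0.7709, 0.2922, -0.8318]
wrist_torque [-0.4282, -0.193, -0.0002]
width 0.012
at [ 0.5676 -0.0312  0.0923] yaw 41.48 shift [ 1.2 -0.1 -7.7] turn [-0.19  0.32  1.48] F [ 0.8  0.3 -0.8] w 0.012 t 17.85
```

The force has dropped to about zero at a 21.6 mm rise, so the pin is loose. Drawing it out straight and gently.

>>> {"name": "move_arm", "arguments": {
  "commands": [
    [0,0,0,-2,0,0,0],
    [0,0,0,-3,0,0,0],
    [0,0,0,-4,0,0,0],
    [0,0,0,-5,0,0,0]
  ]
}}

```text
clock: 18.35
ee_pos: [0.5676, -0.0309, 0.1072]
tool_rot: [[0.74, 0.673, -0.006], [0.673, -0.74, -0.0], [-0.005, -0.004, -1.0]]
force: [0.3, -1.1, -1.8]
width: 0.0123
```

```bash
python3 - <<'E'
from h import *
st()
E
```

```text
clock 18.35
qpos [-0.054, 0.4595, -0.0123, 1.1055, -0.0007, 0.7785]
ee_pos [0.5676, -0.0309, 0.1072]
tool_rot [[0.7396, 0.673, -0.0065], [0.673, -0.7396, -0.0003], [-0.005, -0.0041, -1.0]]
force [0.3396, -1.1061, -1.7793]
wrist_torque [-0.0449, 0.0111, -0.0018]
width 0.0123
```

>>> {"name": "move_arm", "arguments": {
  "commands": [
    [0,0,0,-20,0,0,0],
    [0,0,0,-40,0,0,0],
    [0,0,0,-20,0,0,0]
  ]
}}

```text
clock: 18.73
ee_pos: [0.566, -0.0307, 0.1884]
tool_rot: [[0.737, 0.676, -0.012], [0.676, -0.737, -0.0], [-0.009, -0.008, -1.0]]
force: [-0.0, 0.6, -1.2]
width: 0.0126
```

```bash
python3 - <<'E'
from h import *
to([.491,.327,.17])
c=snap('scene','s7');P=pts(c)
m=(P[...,2]>.05)&(P[...,2]<.066)&(np.hypot(P[...,0]-.5685,P[...,1]+.03)<.075)
print(m.sum(),np.percentile(P[m][:,2],[25,50,75]))
m=(P[...,2]>.09)&(P[...,2]<.18)&(np.hypot(P[...,0]-.5685,P[...,1]+.03)<.03);print('lowest hanging',np.sort(P[m][:,2])[:12].round(3))
im=cv2.imread('pics/s7.png')[140:300,190:350]; cv2.imwrite('pics/s7z.png',cv2.resize(im,None,fx=3.7,fy=3.7))
# tray C inner bounds
s=snap('side')
for A in(P,pts(s)):
    m=(A[...,2]>.022)&(A[...,2]<.036)&(abs(A[...,0]-.49)<.12)&(abs(A[...,1]-.327)<.12)
    print(cv2.minAreaRect(A[m][:,:2].astype(np.float32)*1000))
E
```

```text
at [ 0.566  -0.0307  0.1884] yaw 42.5 shift [ 186.5 -314.3   19.2] turn None F [-0.   0.6 -1.2] w 0.0126 t 18.725
1003 [0.05724913 0.05839749 0.05947508]
lowest hanging [0.142 0.145 0.146 0.146 0.148 0.149 0.149 0.149 0.149 0.15  0.15  0.151]
((493.63665771484375, 328.11541748046875), (174.7507781982422, 150.03427124023438), 5.635900974273682)
((488.98779296875, 326.6093444824219), (172.9043731689453, 159.8835906982422), 5.351109981536865)
```

View pics/s7z.png

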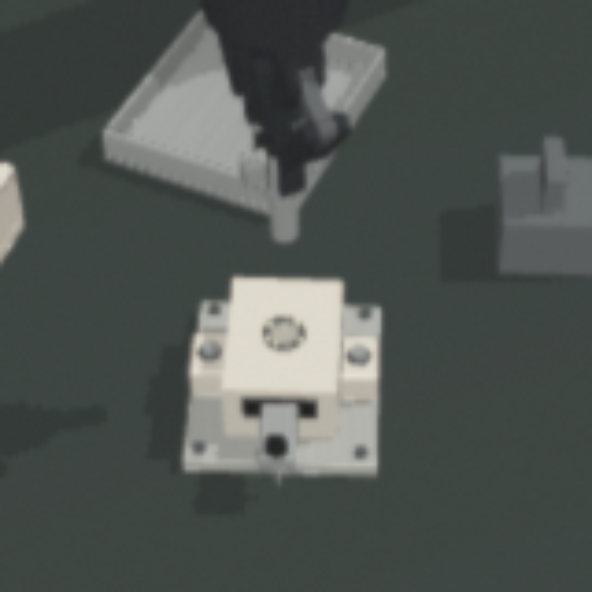

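The pin is out: it hangs from the gripper with its lower end at (285,240) in the crop, and the block is seated at 58.4 mm with the bore empty. Carrying it to the far tray.

>>> {"name": "move_arm", "arguments": {
  "commands": [
    [0,15,-25,0,-0.4,0.5,0],
    [0,26,-44,0,0,0,0],
    [0,26,-44,0,0,0,0],
    [0,26,-44,0,0,0,0],
    [0,26,-44,0,0,0,0],
    [0,26,-44,0,0,0,0],
    [0,26,-44,0,0,0,0],
    [0,12,-20,0,0,0,0],
    [0,0,0,0,0,0,0]
  ]
}}

```text
clock: 19.95
ee_pos: [0.4857, 0.3285, 0.178]
tool_rot: [[0.736, 0.677, -0.011], [0.677, -0.736, -0.006], [-0.012, -0.003, -1.0]]
force: [-0.1, 0.1, -1.1]
width: 0.0121
```

```bash
python3 - <<'E'
from h import *
to([.491,.327,.06],42.5)
E
```

```text
at [0.4857 0.3285 0.178 ] yaw 42.64 shift [  4.4   5.1 117.9] turn [-0.18  0.69  0.14] F [-0.1  0.1 -1.1] w 0.0121 t 19.95
```

>>> {"name": "move_arm", "arguments": {
  "commands": [
    [0,4,5,25,-0.2,0.7,0],
    [0,0,0,45,0,0,0],
    [0,0,0,30,0,0,0],
    [0,0,0,10,0,0,0],
    [0,0,0,0,0,0,0]
  ]
}}

```text
clock: 20.58
ee_pos: [0.4916, 0.3221, 0.063]
tool_rot: [[0.737, 0.676, -0.002], [0.676, -0.737, -0.004], [-0.004, 0.002, -1.0]]
force: [0.1, 0.2, -0.9]
width: 0.0121
```

```bash
python3 - <<'E'
from h import *
to([.491,.327,.048],42.5)
c=snap('scene','s8'); im=cv2.imread('pics/s8.png')[180:300,360:490]; cv2.imwrite('pics/s8z.png',cv2.resize(im,None,fx=4.5,fy=4.5))
E
```

```text
at [0.4916 0.3221 0.063 ] yaw 42.53 shift [ 3.  -4.1 15. ] turn [0.11 0.24 0.03] F [ 0.1  0.2 -0.9] w 0.0121 t 20.575
```

View pics/s8z.png

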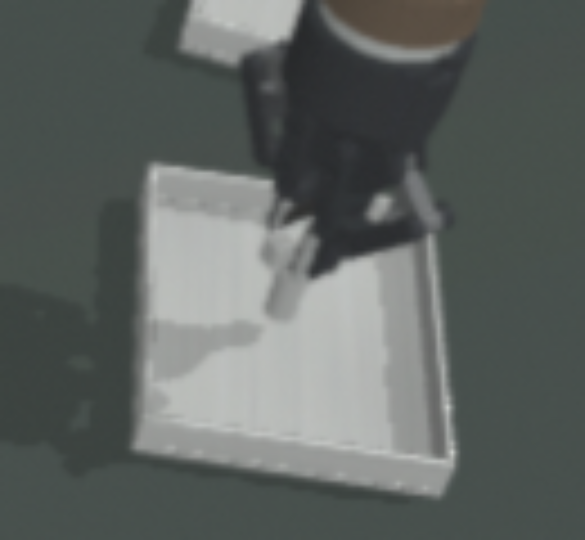

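The picture shows the pin's lower end at about (285,310), well inside the tray. Lowering gently to contact.

>>> {"name": "move_arm", "arguments": {
  "commands": [
    [0,0,0,8,0.1,0.2,0],
    [0,0,0,4,0,0,0],
    [0,0,0,2,0,0,0],
    [0,0,0,1.5,0,0,0]
  ]
}}

```text
clock: 21.12
ee_pos: [0.4944, 0.3237, 0.0509]
tool_rot: [[0.737, 0.676, 0.007], [0.676, -0.737, 0.004], [0.008, 0.002, -1.0]]
force: [-0.8, 0.2, -1.9]
width: 0.0123
```

>>> {"name": "move_arm", "arguments": {
  "commands": [
    [0,0,0,1,0,-0.3,0],
    [0,0,0,1,0,0,0],
    [0,0,0,0.8,0,0,0],
    [0,0,0,0.6,0,0,0]
  ]
}}

```text
clock: 21.62
ee_pos: [0.4946, 0.324, 0.0476]
tool_rot: [[0.737, 0.676, 0.003], [0.676, -0.737, 0.0], [0.003, 0.002, -1.0]]
force: [0.1, 0.5, -1.5]
width: 0.0123
```

>>> {"name": "move_arm", "arguments": {
  "commands": [
    [0,0,0,0.8,0,-0.2,0],
    [0,0,0,0.8,0,0,0]
  ]
}}

```text
clock: 21.88
ee_pos: [0.4948, 0.3241, 0.0467]
tool_rot: [[0.737, 0.676, 0.001], [0.676, -0.737, -0.002], [-0.001, 0.002, -1.0]]
force: [-1.3, -1.0, 6.7]
width: 0.0124
```

The wrist reads 6.7 N up at z 46.7 mm, as expected, so the pin is on the tray floor. Releasing.

>>> {"name": "move_arm", "arguments": {
  "commands": [
    [0.25,0,0,0,0,0,0],
    [0.5,0,0,0,0,0,0],
    [1,0,0,0,0,0,0],
    [1,0,0,0,0,0,0]
  ]
}}

```text
clock: 22.38
ee_pos: [0.4954, 0.3244, 0.047]
tool_rot: [[0.737, 0.676, 0.002], [0.676, -0.737, -0.001], [0.001, 0.002, -1.0]]
force: [0.9, 0.3, 0.4]
width: 0.0746
```

```bash
python3 - <<'E'
from h import *
st();c=snap('wrist','w9')
E
```

```text
clock 22.375
qpos [0.5808, 0.5551, -0.0256, 0.9888, -0.0018, 1.4092]
ee_pos [0.4954, 0.3244, 0.047]
tool_rot [[0.7369, 0.676, 0.0021], [0.676, -0.7369, -0.0008], [0.0011, 0.002, -1.0]]
force [0.9145, 0.3145, 0.4069]
wrist_torque [-0.0028, -0.0002, -0.0244]
width 0.0746
```

View pics/w9.png

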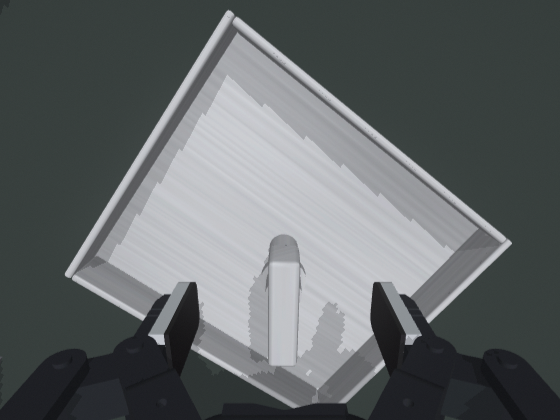

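The picture shows the pin standing at (285,300) between the open fingers, clear of both. Retreating straight up and checking the whole scene.

>>> {"name": "move_arm", "arguments": {
  "commands": [
    [1,0,0,-10,0,0,0],
    [1,0,0,-30,0,0,0],
    [1,0,0,-50,0,0,0],
    [1,0,0,-55,0,0,0],
    [1,0,0,-30,0,0,0],
    [1,0,0,0,0,0,0],
    [1,0,0,0,0,0,0]
  ]
}}

```text
clock: 23.3
ee_pos: [0.4946, 0.3243, 0.2298]
tool_rot: [[0.737, 0.676, 0.003], [0.676, -0.737, -0.0], [0.002, 0.002, -1.0]]
force: [-0.1, 0.5, -0.5]
width: 0.0855
```

```bash
python3 - <<'E'
from h import *
st();c=snap('scene','s10');P=pts(c);s=snap('side','d10')
def rep(A,nm):
    m=(A[...,2]>0.008)&(A[...,2]<0.15)&(A[...,0]>0.2)&(A[...,0]<0.8)&(abs(A[...,1])<0.6)
    n,l,stt,ce=cv2.connectedComponentsWithStats(m.astype(np.uint8))
    for i in range(1,n):
        if stt[i,4]<60: continue
        p=A[l==i]; r=cv2.minAreaRect(p[:,:2].astype(np.float32)*1000)
        print(nm,'rect',np.round(r[0]),np.round(r[1]),round(r[2],1),'zmax',p[:,2].max().round(3))
rep(P,'scene');rep(pts(s),'side')
m=(P[...,2]>.05)&(P[...,2]<.066)&(np.hypot(P[...,0]-.5685,P[...,1]+.03)<.075)
print('block',np.percentile(P[m][:,2],[25,50,75]))
E
```

```text
clock 23.3
qpos [0.5814, 0.4242, 0.2613, 1.4058, -0.0018, 1.4097]
ee_pos [0.4946, 0.3243, 0.2298]
tool_rot [[0.7368, 0.6761, 0.0028], [0.6761, -0.7368, -0.0004], [0.0018, 0.0022, -1.0]]
force [-0.0625, 0.529, -0.5134]
wrist_torque [-0.0135, 0.0327, 0.0123]
width 0.0855
scene rect [ 331. -135.] [154. 177.] 81.8 zmax 0.032
scene rect [253. 335.] [150. 112.] 82.6 zmax 0.032
scene rect [ 525. -327.] [156.  94.] 87.8 zmax 0.091
scene rect [391. 102.] [74. 67.] 15.1 zmax 0.085
scene rect [581. -28.] [152. 120.] 14.6 zmax 0.063
scene rect [494. 328.] [175. 150.] 5.3 zmax 0.032
scene rect [496. 327.] [16. 51.] 41.3 zmax 0.075
scene rect [ 744. -249.] [51. 60.] 39.3 zmax 0.134
scene rect [752. 228.] [36. 37.] 20.1 zmax 0.059
scene rect [779. 556.] [41. 78.] 0.2 zmax 0.021
side rect [782. 563.] [45. 83.] 14.1 zmax 0.024
side rect [488. 327.] [172. 161.] 5.8 zmax 0.075
side rect [245. 335.] [162. 111.] 82.2 zmax 0.034
side rect [745. 224.] [36. 38.] 9.5 zmax 0.058
side rect [387. 102.] [69. 71.] 15.1 zmax 0.086
side rect [579. -28.] [156. 123.] 13.8 zmax 0.067
side rect [ 326. -135.] [156. 171.] 82.0 zmax 0.035
side rect [ 730. -260.] [47. 60.] 62.4 zmax 0.134
side rect [ 522. -327.] [155.  92.] 87.9 zmax 0.092
block [0.05705891 0.05832744 0.05938869]
```

View pics/s10.png

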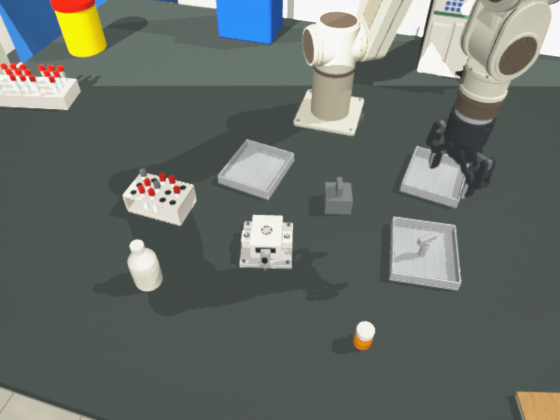

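The scene view shows the pin standing in the far tray at (428,245), the cover upright at (340,195), the block seated at (266,240), and the bystanders where they were.

```bash
python3 -c "
from cell import robot; print(robot.hand_in())"
```

```text
the job is handed in; nothing more can be done
None
```

I finished the job and handed it in at about 23 s on the clock, well under the 72 s limit.

- **Cover:** I lifted it straight up, about 80 mm, and stood it upright on bare bench at about (0.39, 0.10). It pressed on the bench with about 28 N for a moment as I set it down.
- **Pin:** I worked it loose with back-and-forth twists of up to about 130° and pulls of about 7 N or less. It came free after about 21 mm of rise. I lowered it onto the floor of the farthest tray, with light contact of about 7 N, before letting go. It is standing upright there on its shank end, at about (0.495, 0.327).
- **Last checks:** The block top reads 58.3 mm, so it is seated. The rack, bottle and vial are where they were to within about 2 mm, and the gripper is open and touching nothing. None of the final checks failed.
- **Disagreements:** The scene and side cameras differed by 4–5 mm in x on most objects (about 15 mm on the bottle), so I used wrist-camera positions for the grasps. The pin also rose faster than I read the brief to say, about 5–13 mm per full turn instead of 2.5 mm; the block's top stayed at its seated height at each check.

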